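Build the keyed sieve stack on the shaker

TASK

Build the sieve stack on the shaker: set the short sieve on the pan and the tall sieve on top of the short one, each turned until its three lugs have dropped fully into the notches below and it sits flush and upright, then let go. Nobody recorded how the pan was turned when it was clamped in, so look or feel for its notches. Leave the bottle, the jar and the brush where they are.

Things in the scene. Friction and masses are not known exactly. Their poses are not given: they have to be found in the camera images.
- shaker: Fixed white box 170 x 170 mm, 66 mm high, black panel on its -x face; a 62 mm round steel pan is clamped on its middle. Origin: centre of its underside, z up. The pan's lone notch (see pan_rim) points along this +x, give or take up to 25 degrees: not reported, to be seen from above or felt. A sieve turned wrongly rides on its lugs, 8 mm too high; within about 4 degrees it drops in.
- pan_rim (a point): Centre of the fixed pan's top rim, 100 mm above the bench, 30 mm above the shaker's top; has the shaker's axes, NOT the pan's turn. Rim 62 mm outside, 50 mm inside, cut right through by three notches 10 mm deep, about 16 mm wide: a lone one, and two at 130 degrees either side of it (100 degrees between them). Only one turn of a sieve fits.
- short_mid (a point): Centre of the short loose sieve: steel, round, 62 mm across, body 50 mm high, smooth sides, 0.2 to 0.3 kg; 25 mm to its flat underside and to its top rim, z up. Under it three lugs 8 mm long, 12 wide, 6 thick, 28 mm off the axis: the lone one on this +x, the others at +-130 degrees about z. It stands on them (centre 33 mm up). Top rim 6 mm thick, notched like the pan's, right above its own lugs.
- tall_mid (a point): Centre of the tall loose sieve, 0.25 to 0.42 kg: same diameter, lugs, notches and axes as the short one, but its body is 75 mm high; 37.5 mm to its flat underside and to its top rim; 45.5 mm above the bench as it stands on its lugs.
- reagent: Bystander: amber bottle, 68 mm in diameter, 150 mm high. Origin: centre of its underside.
- sample_jar: Bystander: white jar, 72 mm in diameter, 85 mm high. Origin: centre of its underside.
- brush: Bystander: brush 200 mm long, 20 mm thick, lying along its x axis. Origin: under its middle.
Mind the look-alikes: they are no part of the job. Leave any green or yellow look-alike of the part that bears tall_mid alone.

How it is judged:
By the outcome, as a careful person would: the job done as asked, in the order asked, and still so for the second after the job is handed in, with the robot touching nothing.
It also fails if it takes over 62 s, if anything falls off the work surface, if the arm or the gripper's body presses on something with over 40 N, if the wrist force passes 120 N, or if a joint passes its speed limit or range.

ROBOT

A 7-joint arm with a two-finger parallel gripper is mounted at the origin on the work surface. World frame = base frame: x ahead of the robot, y to its left, z up, the work surface at z = 0. Lengths are in m, angles in rad, forces in N, time in s.
With the tool pointing down it reaches from about 0.425 to 0.925 m from the base axis. Payload 6.8 kg.
Tool frame: the origin (TCP) lies midway between the tips of the shut fingers; the grasp point (between the pads) lies 19 mm behind it; z points along the fingers, y is the line along which they close (so a half turn about z gives the same grasp; the last joint's range is limited). The gripper opens to 85 mm and grips with 20 to 120 N. Pads are 22 mm wide; open, the fingers measure 114 mm over their backs; the gripper's body (76 mm by 85 mm) begins 54 mm behind the grasp point. The pads swing forward as they close: fully open they stand 13 mm farther back than shut.
Start: joints at [-1.358, 0.477, 0.022, 1.555, -0.011, 1.109, -0.083], TCP at [0.213, 0.641, 0.231] pointing down, gripper open.
Joint ranges: [-2.96, 2.96], [-0.34, 2.1], [-1.41, 1.46], [0.24, 2.44], [-1.37, 4.51], [0.17, 1.92], [-2.96, 2.96]. Speed limits (rad/s): [2.39, 2.39, 3.14, 3.14, 3.14, 3.14, 3.14].

INTERFACE

Orientations are given as a rotation vector (axis times angle).
In Python, from bench import r gives the robot as it stands. The module is installed in compiled form; this text tells all that it offers.
- The arm moves only by the tool apply_moves, never from a script. Its argument "rows" is a list of rows, each a list of 6 numbers: the shift along the tool's x, y, z scaled (see below), then the turn, a rotation vector about the tool's x, y, z scaled (see below). A call has 1 to 5 rows; each row is the pose to reach, as a shift and turn from the pose commanded when the call began, along the tool's axes at that moment; what a row does not reach only later rows make up. The controller multiplies each number of a shift by 0.25 m and each number of a turn by 90 degrees. A row lasts 1/8 s, in which the tool goes at most 62.5 mm and 10.7 degrees, less where a joint would pass 70% of its speed; a pose out of reach is approached as far as the arm can. A call with a number of a shift or a turn outside -1 to 1 is refused whole. A call with a gripper value outside its range is refused whole. "claw" is the opening, from 0 (shut) to 1 (fully open), set as the call begins (left out, the last holds). The fingers move at their own pace and stop on an object; "newtons" is the grip in N (left out, the last holds). Time passes only in rows, so rows that repeat a pose let the fingers close. It gives the time, the measured TCP pose, the force, the opening and the grip force at its end, in the units of the state.
- r.get_obs(): the state, without advancing time (a new reading comes with each control period).
- r.grab_frame(name): name is "side" or "top" or "wrist"; returns a dict with "pixels" (384x512x3 uint8, red, green, blue), "intrinsics" (3x3 intrinsics, pixels), "eye" and "attitude" of the camera in the world. Camera axes: x right, y up, looking along -z (the intrinsics and any distortion apply to the point x, -y, -z); pixel columns grow to the right and rows downward; lengths in m; the calibration is good to about 2 mm. A picture is of the moment at which its call begins. There is no depth.
- r.hand_in(): hands the job in; it is judged then, once.
Trained networks look in a picture, given as the dict that the camera call returned (one of the last four; its "shot" number tells which), for a name from the list of things; names that differ only in an ending like _2 or _b are one class to them, and where a whole thing is asked for, a point or a joint stands for the part that bears it (a point fixed in the world has none). Each returns a list of dicts, best first, with "conf" (0 to 1); they miss things now and then, are a little off and sometimes report something else, mostly with a low value. They report only what shows in the picture. A call takes as long as a camera call. They do not tell look-alikes from the thing itself.
- r.search_frame(picture, thing): "rect" ([left, top, width, height] in pixels, round what is visible of it).
- r.outline_of(picture, thing): "pixels" (384x512 bool, what is visible of it) and "rect" ([left, top, width, height] in pixels, round what is visible of it).
- r.landmark_of(picture, thing): "point" ([column, row] in pixels: a listed point, or the origin of a listed thing).
The state is a dict: "clock": time; "joints": joint angles; "qvel": joint speeds; "tau": joint torques, N m; "tcp_pos": TCP position; "orientation": TCP orientation; "contact_force": force on the tool from outside, world axes, zero at the start; "moment": the same for the moment, N m; "grip_width": finger opening in m; "gripper_force": force on a finger pad.
Only numpy, scipy, OpenCV 4.12 (cv2) and the standard library are available. Lean on these libraries where they do the work, as an engineer would, in place of code of your own. Each camera call takes 0.05 s, during which the arm holds its last target. There are 200 camera calls.

## Working session

There is one attempt and no reset: what is moved stays moved. The work goes in short steps, Python scripts to look and compute and a tool call to move; the robot and the scene stay as the last step left them, time stands still between calls to the robot, and variables do not carry over. Pictures are saved under pics/ and viewed, at most 10 in all, crops included, and the job is handed in when it is done.

Besides the shell and the picture viewer there is one more tool, called after "Request:" by a JSON object that holds its "api" and its "payload", one argument or row to a line. apply_moves: Moves the arm, as the interface text tells. Its arguments: {"type":"object","properties":{"rows":{"type":"array","items":{"type":"array","items":{"type":"number"}}},"claw":{"type":"number"},"newtons":{"type":"number"}},"required":["rows"]}

```bash
mkdir -p pics
cat > h.py <<'E'
import numpy as np, cv2
from scipy.spatial.transform import Rotation as R
from bench import r
def rot(a):
    a=np.array(a,float)
    if a.shape==(3,3): return a
    return (R.from_rotvec(a) if a.size==3 else R.from_quat(a)).as_matrix()
def ray(p,uv):
    K=np.array(p["intrinsics"]); d=np.linalg.solve(K,[uv[0],uv[1],1.]); d=rot(p["attitude"])@(d*[1,-1,-1])
    return np.array(p["eye"]),d/np.linalg.norm(d)
def onz(p,uv,z):
    e,d=ray(p,uv); return e+d*(z-e[2])/d[2]
def proj(p,X):
    c=rot(p["attitude"]).T@(np.array(X,float)-p["eye"]); c=c*[1,-1,-1]; q=np.array(p["intrinsics"])@c; return q[:2]/q[2]
def tri(a,ua,b,ub):
    e,d=ray(a,ua);f,g=ray(b,ub); s=np.linalg.lstsq(np.c_[d,-g],f-e,rcond=None)[0]
    A=e+d*s[0];B=f+g*s[1]; return (A+B)/2,np.linalg.norm(A-B)
def save(p,n): cv2.imwrite("pics/"+n,p["pixels"][:,:,::-1])
E
python3 - <<'E'
from h import *
np.set_printoptions(precision=4,suppress=True)
P={}
for n in("top","side"):
    p=P[n]=r.grab_frame(n); print(n,[k for k in p],p["eye"],p["attitude"],p["intrinsics"][0])
    for t in("short_mid","tall_mid","pan_rim","shaker","reagent","sample_jar","brush"):
        print(t,[(np.round(o["point"],1),round(o["conf"],2)) for o in r.landmark_of(p,t)[:5]])
im=np.hstack([P["top"]["pixels"],P["side"]["pixels"]])
cv2.imwrite("pics/a.png",cv2.resize(P["top"]["pixels"],(800,600))[:,:,::-1]);cv2.imwrite("pics/b.png",cv2.resize(P["side"]["pixels"],(800,600))[:,:,::-1])
print(r.get_obs())
E
```

```text
top ['pixels', 'intrinsics', 'eye', 'attitude', 'shot'] [0.4364 0.091  1.4151] [ 0.07   -0.0858 -1.5638] [413.88     0.     258.1802]
short_mid [(array([191.2, 228.9]), 0.79)]
tall_mid [(array([351.9, 238.7]), 0.83), (array([372.3, 182.4]), 0.75), (array([376.2, 213.8]), 0.61)]
pan_rim [(array([286.3, 214.6]), 0.73), (array([283. , 216.7]), 0.54), (array([377.8, 214.5]), 0.29)]
shaker [(array([285.6, 216.6]), 0.91)]
reagent [(array([356.9, 150.4]), 0.56)]
sample_jar [(array([204.8, 148.6]), 0.87)]
brush [(array([136.1, 234.5]), 0.93)]
side ['pixels', 'intrinsics', 'eye', 'attitude', 'shot'] [ 0.0985 -0.6986  0.6461] [ 1.0076 -0.2847 -0.5208] [436.1768   0.     252.345 ]
short_mid []
tall_mid [(array([336.1, 328.5]), 0.95), (array([371.4, 299.5]), 0.9), (array([268.9, 317.9]), 0.56)]
pan_rim [(array([240.4, 224.1]), 0.58)]
shaker [(array([240.9, 253.3]), 0.79)]
reagent [(array([393.1, 283.6]), 0.82)]
sample_jar [(array([264. , 183.1]), 0.82)]
brush [(array([139.2, 181.8]), 0.75)]
{'clock': 0.8, 'joints': array([-1.3581,  0.477 ,  0.0224,  1.5554, -0.0115,  1.1093, -0.0831]), 'qvel': array([-0.0001, -0.0017,  0.001 , -0.0001, -0.0011, -0.0004,  0.0003]), 'tau': array([  0.0004, -59.6272,   1.6059, -28.153 ,   0.0123,   0.0015,
        -0.    ]), 'tcp_pos': array([0.2129, 0.6406, 0.2313]), 'orientation': array([0.5018, 3.1012, 0.0001]), 'contact_force': array([ 0.6723,  0.053 , -0.0718]), 'moment': array([ 0.0216,  0.0188, -0.0347]), 'gripper_force': 0.0, 'grip_width': 0.08514062682146498}
```

View pics/a.png

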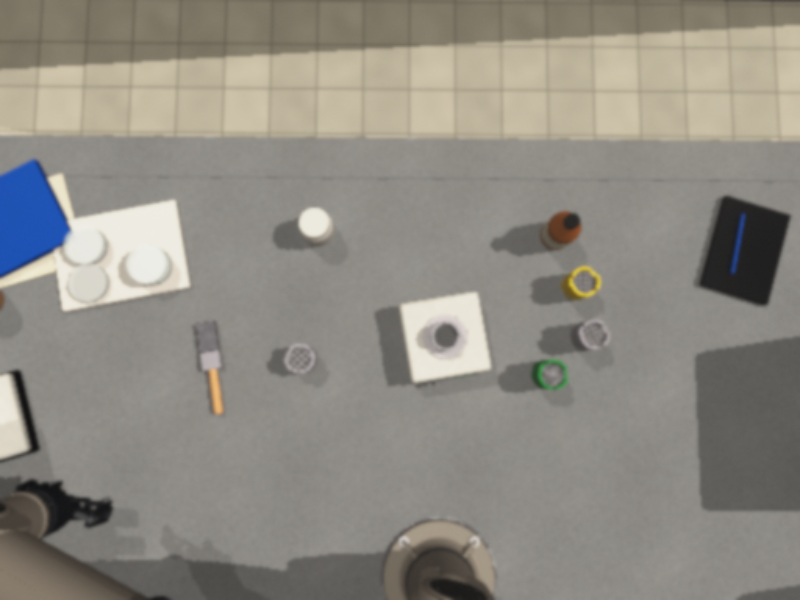

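View pics/b.png

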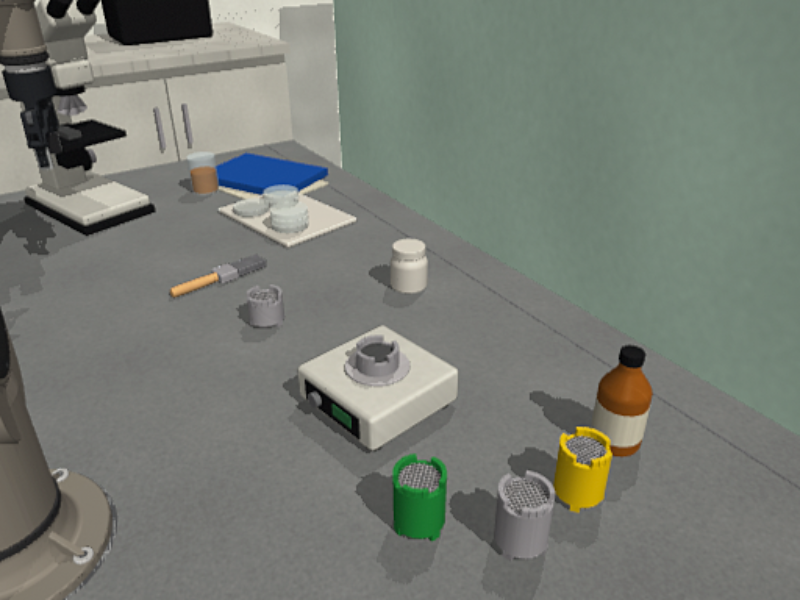

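The top view shows the steel short sieve at (300,358) of the 800-px picture. For the tall one there are three candidates: green (552,375), steel (594,334) and yellow (583,283). In the side view, the short sieve is at (265,306), green at (420,497), steel at (524,513) and yellow at (583,468). I choose the bare steel one as tall.

Run:
```python
from h import *
np.set_printoptions(precision=4,suppress=True)
t=r.grab_frame("top");s=r.grab_frame("side")
for n,a,b in(("tall",(376.2,213.8),(336.1,328.5)),("green",(351.9,238.7),(268.9,317.9)),("yellow",(372.3,182.4),(371.4,299.5)),("pan",(286.3,214.6),(240.4,224.1)),("shaker",(285.6,216.6),(240.9,253.3)),("short",(191.2,228.9),(169.5,196.5)),("reag",(356.9,150.4),(393.1,283.6)),("jar",(204.8,148.6),(264,183.1)),("brush",(136.1,234.5),(139.2,181.8))):
    print(n,*tri(t,a,s,b))
for n,b,z in(("tall",(336.1,328.5),.0455),("pan",(240.4,224.1),.1)): print(n,onz(s,b,z))
print("short on z",onz(t,(191.2,228.9),.033))
w=r.grab_frame("wrist"); o=r.get_obs(); T=rot(o["orientation"])
print("wristcam in tool:",T.T@(np.array(w["eye"])-o["tcp_pos"]),"\n",T.T@rot(w["attitude"]),w["intrinsics"])
print(T)
# shaker top yaw
m=r.outline_of(t,"shaker")[0]["pixels"].astype("uint8"); c=max(cv2.findContours(m,0,2)[0],key=cv2.contourArea)
q=cv2.boxPoints(cv2.minAreaRect(c)); print(np.array([onz(t,x,.066) for x in q]))
a=cv2.resize(t["pixels"][190:240,350:400],(400,400),interpolation=2);b=cv2.resize(s["pixels"][280:360,300:400],(400,320),interpolation=2)
cv2.imwrite("pics/c.png",np.hstack([a[:320],b])[:,:,::-1])
```

```text
tall [ 0.5099 -0.316   0.0445] 0.0036937586891124087
green [ 0.4254 -0.232   0.0456] 0.0006429710837964133
yellow [ 0.6127 -0.3027  0.0492] 0.00031186062735551163
pan [ 0.5005 -0.0113  0.0975] 0.0020800435115844867
shaker [ 0.4975 -0.015   0.0196] 0.0022046731236103844
short [0.4559 0.3001 0.0272] 0.0011387978724835492
reag [ 0.7288 -0.2637  0.0022] 0.004415816728471665
jar [0.7384 0.2605 0.    ] 0.01081907102281562
brush [ 0.4351  0.4936 -0.0095] 0.0016429282662805181
tall [ 0.5109 -0.3174  0.0455]
pan [ 0.4977 -0.0141  0.1   ]
short on z [0.4553 0.2994 0.033 ]
wristcam in tool: [ 0.0765 -0.0005 -0.1431] 
 [[ 0.0001  0.9543  0.2987]
 [ 1.      0.0002 -0.0009]
 [-0.0009  0.2987 -0.9543]] [[304.2412   0.     258.5051]
 [  0.     304.2412 188.788 ]
 [  0.       0.       1.    ]]
[[-0.949   0.3153  0.    ]
 [ 0.3153  0.949   0.0001]
 [ 0.      0.0001 -1.    ]]
[[ 0.5703  0.0898  0.066 ]
 [ 0.5985 -0.0815  0.066 ]
 [ 0.4234 -0.1078  0.066 ]
 [ 0.396   0.0614  0.066 ]]
```

View pics/c.png

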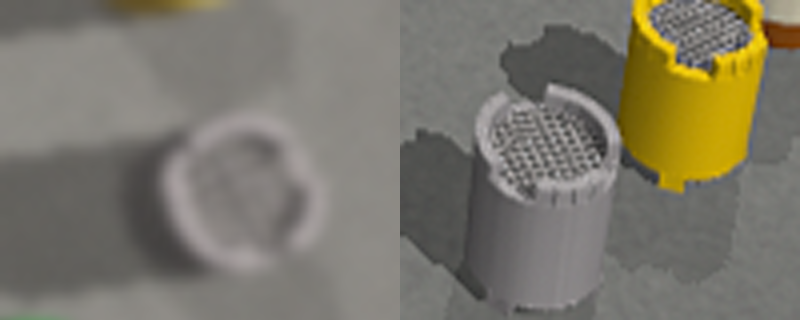

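The crop confirms the choice: the bare grey steel tall sieve, with its three rim notches, stands next to the yellow one. Its triangulated height of 44.5 mm matches the text's 45.5. I'm moving over the short sieve now.

Request:
{"api": "apply_moves", "payload": {
  "rows": [
    [-0.9,-0.66,0.2,0,0,0],
    [-0.9,-0.66,0.2,0,0,0],
    [-0.9,-0.66,0.2,0,0,0],
    [-0.9,-0.66,0.2,0,0,0],
    [-0.9,-0.66,0.2,0,0,0]
  ],
  "claw": 1
}}

```text
clock: 1.62
tcp_pos: [0.3766, 0.4094, 0.181]
orientation: [0.508, 3.1, -0.002]
contact_force: [-0.2, 0.9, 0.3]
grip_width: 0.0858
gripper_force: 0.0
```

Request:
{"api": "apply_moves", "payload": {
  "rows": [
    [-0.45,-0.33,0.12,0,0,0],
    [-0.45,-0.33,0.12,0,0,0],
    [-0.45,-0.33,0.12,0,0,0],
    [-0.45,-0.33,0.12,0,0,0]
  ]
}}

```text
clock: 2.12
tcp_pos: [0.4556, 0.2985, 0.1512]
orientation: [-0.506, -3.101, 0.0]
contact_force: [0.0, 1.0, -1.2]
grip_width: 0.0852
gripper_force: 0.0
```

Run:
```python
from h import *
np.set_printoptions(precision=4,suppress=True)
w=r.grab_frame("wrist"); import pickle; pickle.dump(w,open("w1.pkl","wb"))
l=r.landmark_of(w,"short_mid"); print([(o["point"],o["conf"]) for o in l[:3]]); 
for o in l[:1]: print(onz(w,o["point"],.033))
c=onz(w,l[0]["point"],.033)
im=cv2.resize(w["pixels"],(800,600))
# top-down rectified view of plane z=.058 around c: 100 mm square, 4 px/mm
def rect(p,c,z,h=.05,n=500):
    g=np.linspace(-h,h,n); X,Y=np.meshgrid(g,-g); C=rot(p["attitude"]).T
    P=np.stack([c[0]+X,c[1]+Y,np.full_like(X,z)],-1)-p["eye"]; q=(P@C.T)*[1,-1,-1]@np.array(p["intrinsics"]).T
    q=(q[...,:2]/q[...,2:]).astype("f"); return cv2.remap(p["pixels"],q[...,0],q[...,1],1)
cv2.imwrite("pics/d.png",np.hstack([rect(w,c,.058)[:,:,::-1][:,:,:],]))
```

```text
[([252.6, 186.0], 0.86)]
[0.4564 0.2923 0.033 ]
```

View pics/d.png

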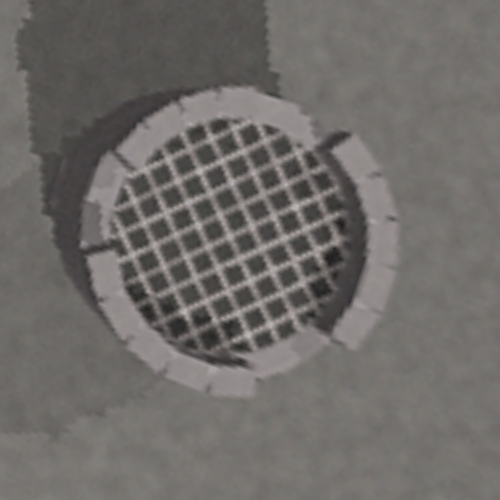

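The rectified view (5 px/mm) shows the short sieve's rim centred at about (241,242). Its notches are at about 65°, 164° and -65.5°, so the lone one points to -65.5°. Next I look at the pan from close above.

Request:
{"api": "apply_moves", "payload": {
  "rows": [
    [-0.3,-0.6,-0.2,0,0,0],
    [-0.3,-0.6,-0.2,0,0,0],
    [-0.3,-0.6,-0.2,0,0,0]
  ]
}}

```text
clock: 2.6
tcp_pos: [0.4789, 0.1336, 0.2025]
orientation: [0.497, 3.101, 0.002]
contact_force: [1.3, -0.6, 0.5]
grip_width: 0.0856
gripper_force: 0.0
```

Request:
{"api": "apply_moves", "payload": {
  "rows": [
    [-0.25,-0.53,0,0,0,0],
    [-0.25,-0.53,0,0,0,0],
    [-0.25,-0.53,0,0,0,0],
    [-0.25,-0.53,0,0,0,0]
  ]
}}

```text
clock: 3.1
tcp_pos: [0.4969, -0.0118, 0.2018]
orientation: [0.502, 3.1, 0.001]
contact_force: [0.8, 1.2, 0.1]
grip_width: 0.0854
gripper_force: 0.0
```

```bash
cat >> h.py <<'E'
def rect(p,c,z,h=.05,n=500):
    g=np.linspace(-h,h,n); X,Y=np.meshgrid(g,-g); C=rot(p["attitude"]).T
    P=np.stack([c[0]+X,c[1]+Y,np.full_like(X,z)],-1)-p["eye"]; q=(P@C.T)*[1,-1,-1]@np.array(p["intrinsics"]).T
    q=(q[...,:2]/q[...,2:]).astype("f"); return cv2.remap(p["pixels"],q[...,0],q[...,1],1)
def ring(img,fr):
    "overlay centre/angle guess: fr=(u,v,theta deg)"
    u,v,t=fr; o=img.copy()
    for R_ in(125,155): cv2.circle(o,(int(u),int(v)),R_,(255,0,0),1)
    for a,col in((0,(255,0,0)),(130,(0,255,0)),(-130,(0,255,0))):
        for s in(-40,40):
            k=np.radians(t+a);d=np.array([np.cos(k),-np.sin(k)]);n=np.array([np.sin(k),np.cos(k)])
            cv2.line(o,tuple(int(x) for x in np.array([u,v])+d*110+n*s),tuple(int(x) for x in np.array([u,v])+d*165+n*s),col,1)
    return o
E
python3 - <<'E'
from h import *
import pickle
np.set_printoptions(precision=4,suppress=True)
print(r.get_obs()["tcp_pos"],r.get_obs()["joints"])
w=r.grab_frame("wrist"); pickle.dump(w,open("w2.pkl","wb"))
l=r.landmark_of(w,"pan_rim"); print([(o["point"],o["conf"]) for o in l[:3]])
c=onz(w,l[0]["point"],.1); print(c)
w1=pickle.load(open("w1.pkl","rb"))
cv2.imwrite("pics/e.png",np.hstack([rect(w,c,.1,n=400,h=.04),ring(rect(w1,(.4564,.2923),.058),(241,242,-65.5))[:400,:400]])[:,:,::-1])
E
```

```text
[ 0.4969 -0.0118  0.2018] [-0.3534  0.2186  0.2911  2.0212 -0.0792  0.9113  1.2293]
[]Traceback (most recent call last):
  File "<stdin>", line 7, in <module>
IndexError: list index out of range
```

Run:
```python
from h import *
import pickle
w=pickle.load(open("w2.pkl","rb"));c=(.498,-.0125)
w1=pickle.load(open("w1.pkl","rb"))
cv2.imwrite("pics/e.png",np.hstack([rect(w,c,.1,n=400,h=.04),ring(rect(w1,(.4564,.2923),.058),(241,242,-65.5))[40:440,40:440]])[:,:,::-1])
```

```text
(no output)
```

View pics/e.png

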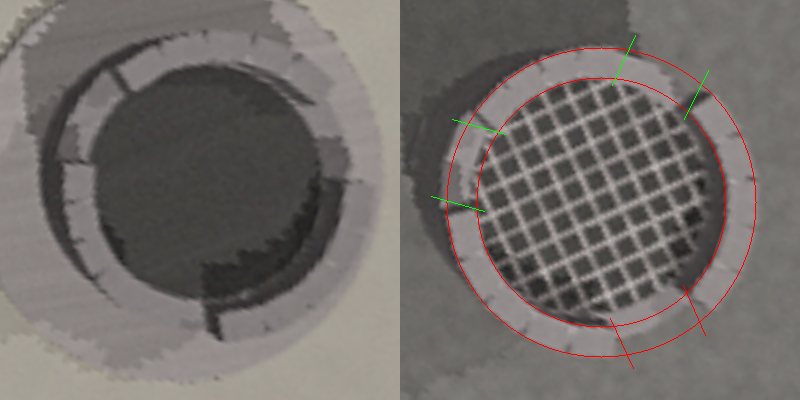

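The pan (left half) has notch edges at about (120,80)/(75,162), (212,320)/(110,300) and (345,180)/(310,100). That puts the lone notch near +20°. I'll refine this with a larger overlay.

Run:
```python
from h import *
import pickle
w=pickle.load(open("w2.pkl","rb"));c=(.498,-.0125)
w1=pickle.load(open("w1.pkl","rb"))
def pol(w,c,z):
    i=rect(w,c,z,h=.04,n=800); i=cv2.warpPolar(i,(200,720),(400,400),400,cv2.WARP_POLAR_LINEAR); # radius 40mm -> 5px/mm; rows 0.5deg clockwise img
    o=cv2.rotate(i,cv2.ROTATE_90_COUNTERCLOCKWISE)[20:120].copy()  # top= r 36mm, col = image-cw angle*2
    for k in range(0,720,60): cv2.line(o,(k,0),(k,8),(255,0,0),1)
    for k,rr in((0,31),(0,25)):
        y=200-int(rr*5)-20; o[y,::6]=(0,255,0)
    return cv2.convertScaleAbs(cv2.resize(o,(720,250)),alpha=1.3)
cp=(.498+ (207-200)/5000,-.0125-(187-200)/5000)
print(cp)
cv2.imwrite("pics/f.png",np.vstack([pol(w,cp,.1),pol(w1,(.4564-.0018,.2923+.0016),.058)])[:,:,::-1])
```

```text
(0.4994, -0.0099)
```

View pics/f.png

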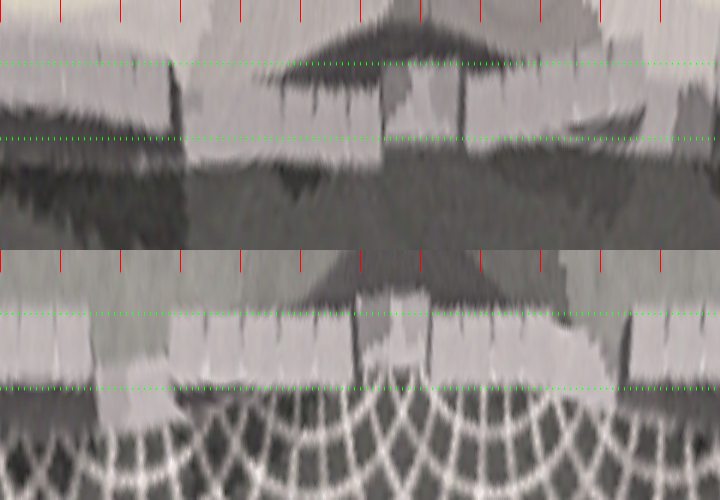

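Run:
```python
from h import *
import pickle
w=pickle.load(open("w2.pkl","rb"))
def pol(w,c,z):
    i=rect(w,c,z,h=.04,n=800); i=cv2.warpPolar(i,(200,720),(400,400),400,cv2.WARP_POLAR_LINEAR)
    o=cv2.rotate(i,cv2.ROTATE_90_COUNTERCLOCKWISE)[20:120].copy(); o=np.roll(o,180,axis=1) # +90deg
    o=cv2.resize(o,(720,290))
    for rr in(31,25): o[int((180-rr*5)*2.9),::6]=(0,255,0)
    for k in range(0,720,20): o[:8 if k%60 else 16,k]=(255,0,0)
    return cv2.convertScaleAbs(o,alpha=1.3)
cv2.imwrite("pics/g.png",np.vstack([pol(w,(.5011,-.0095),.1),pol(w,(.5011,-.0110),.1)])[:,:,::-1])
```

```text
(no output)
```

View pics/g.png

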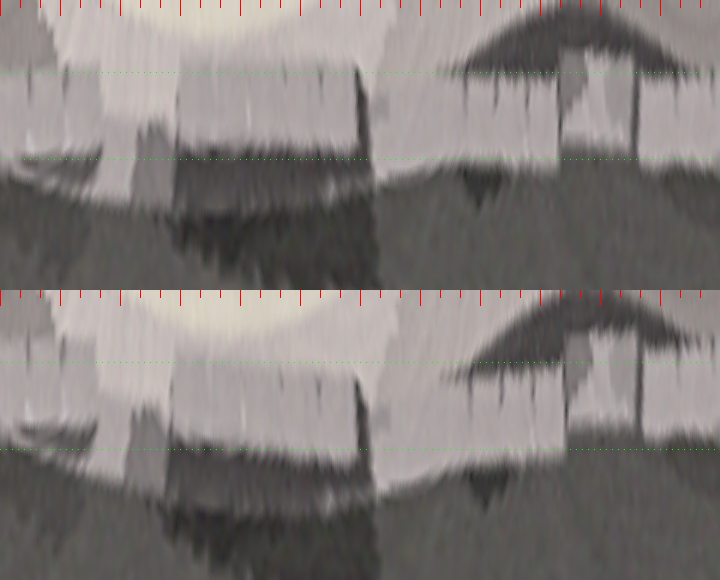

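The corrected overlay (upper strip) puts the pan's notches at columns 102–177, 356–433 and 559–634. The pan centre is (0.5011, -0.0095) with the lone notch at about +21.3°. The short sieve therefore needs a turn of about +86.6°. I'm going back to the short sieve.

Request:
{"api": "apply_moves", "payload": {
  "rows": [
    [0.546,1.0,0.2,0,0,0.5],
    [0.546,1.0,0.2,0,0,0.5],
    [0.546,1.0,0.2,0,0,0.5],
    [0.546,1.0,0.2,0,0,0.5],
    [0.546,1.0,0.2,0,0,0.5]
  ]
}}

```text
clock: 3.82
tcp_pos: [0.4444, 0.2701, 0.1516]
orientation: [-1.651, -2.672, -0.002]
contact_force: [1.2, 0.4, -0.5]
grip_width: 0.0858
gripper_force: 0.0
```

```bash
cat >> h.py <<'E'
def go(x,y,z,yaw):
    "move numbers to bring TCP to x,y,z, tool-y heading yaw deg (tool pointing down)"
    o=r.get_obs(); T=rot(o["orientation"]); k=np.radians(yaw); Y=np.array([np.cos(k),np.sin(k),0]);Z=np.array([0,0,-1.]);X=np.cross(Y,Z)
    d=T.T@(np.array([x,y,z])-o["tcp_pos"]); v=R.from_matrix(T.T@np.c_[X,Y,Z]).as_rotvec()
    print("yaw now %.2f"%np.degrees(np.arctan2(T[1,1],T[0,1])),"tcp",np.round(o["tcp_pos"],4),"-> move",np.round(d/.25,4),np.round(v/(np.pi/2),4),"F",np.round(o["contact_force"],1),"j",np.round(o["joints"],2),"t",round(o["clock"],2))
E
python3 -c "
from h import *
go(.4547,.2938,.014,10)"
```

```text
yaw now 26.58 tcp [0.4444 0.2701 0.1516] -> move [0.066  0.0788 0.5507] [ 0.0003 -0.0007  0.1842] F [ 1.2  0.4 -0.5] j [-0.88  0.33  0.26  2.02 -0.11  0.81 -0.09] t 3.83
```

Shift sideways and turn first, then go straight down.

Request:
{"api": "apply_moves", "payload": {
  "rows": [
    [0.066,0.079,0.15,0,0,0.184],
    [0.066,0.079,0.15,0,0,0.184],
    [0.066,0.079,0.35,0,0,0.184],
    [0.066,0.079,0.55,0,0,0.184],
    [0.066,0.079,0.55,0,0,0.184]
  ]
}}

```text
clock: 4.45
tcp_pos: [0.4524, 0.29, 0.0112]
orientation: [-2.012, -2.409, 0.011]
contact_force: [-0.3, 0.3, 0.2]
grip_width: 0.0854
gripper_force: 0.0
```

Request:
{"api": "apply_moves", "payload": {
  "rows": [
    [0,0,0,0,0,0],
    [0,0,0,0,0,0],
    [0,0,0,0,0,0],
    [0,0,0,0,0,0],
    [0,0,0,0,0,0]
  ],
  "claw": 0,
  "newtons": 40
}}

```text
clock: 5.08
tcp_pos: [0.4573, 0.2909, 0.0163]
orientation: [-2.017, -2.408, -0.006]
contact_force: [-2.1, 1.0, 8.9]
grip_width: 0.0614
gripper_force: 44.2
```

Request:
{"api": "apply_moves", "payload": {
  "rows": [
    [0,0,-0.25,0,0,0],
    [0,0,-0.5,0,0,0],
    [0,0,-0.7,0,0,0],
    [0,0,-0.7,0,0,0]
  ]
}}

```text
clock: 5.58
tcp_pos: [0.459, 0.2909, 0.1944]
orientation: [2.018, 2.406, 0.016]
contact_force: [0.5, -0.3, -2.5]
grip_width: 0.0611
gripper_force: 45.6
```

```bash
cat >> h.py <<'E'
def polstrip(w,c,X,Y,H):
    "polar strip of a plane circle centre c with plane axes X,Y (world); col=2*deg math angle from X; r 36..20 mm"
    a=np.radians(np.arange(0,360,.5)); rr=np.linspace(.036,.020,100)
    A,RR=np.meshgrid(a,rr); P=c+RR[...,None]*(np.cos(A)[...,None]*X+np.sin(A)[...,None]*Y)-w["eye"]
    q=(P@rot(w["attitude"]))*[1,-1,-1]@np.array(w["intrinsics"]).T; q=(q[...,:2]/q[...,2:]).astype("f")
    o=cv2.resize(cv2.remap(w["pixels"],q[...,0],q[...,1],1),(720,H))
    for k in(.031,.025): o[int((.036-k)/.016*H),::6]=(0,255,0)
    for k in range(0,720,20): o[:8 if k%60 else 16,k]=(255,0,0)
    return cv2.convertScaleAbs(o,alpha=1.3)
E
python3 - <<'E'
from h import *
import pickle
np.set_printoptions(precision=4,suppress=True)
o=r.get_obs(); w=r.grab_frame("wrist"); pickle.dump((w,o),open("w3.pkl","wb"))
T=rot(o["orientation"]); print(o["tcp_pos"],o["orientation"],o["grip_width"],o["contact_force"],o["moment"])
l=r.landmark_of(w,"short_mid"); print([(x["point"],x["conf"]) for x in l[:2]])
# top rim centre expected in tool: x?,0, z: TCP z .0163 when standing, rim .058
c=o["tcp_pos"]+T@np.array([0,0,-.042])
X,Y=T[:,0],-T[:,1]   # X tool x; seen from above ccw => Y = z_up x X
cv2.imwrite("pics/h.png",np.vstack([polstrip(w,c,X,Y,250),cv2.resize(w["pixels"],(466,350))[:,:,:] if 0 else np.hstack([cv2.resize(w["pixels"],(466,350)),np.zeros((350,254,3),'u1')])])[:,:,::-1])
E
```

```text
[0.459  0.2909 0.1944] [2.0181 2.4062 0.0159] 0.061138891503512045 [ 0.4782 -0.3325 -2.4781] [-0.024  -0.0374 -0.0362]
[([257.4, 259.8], 0.57)]
```

View pics/h.png

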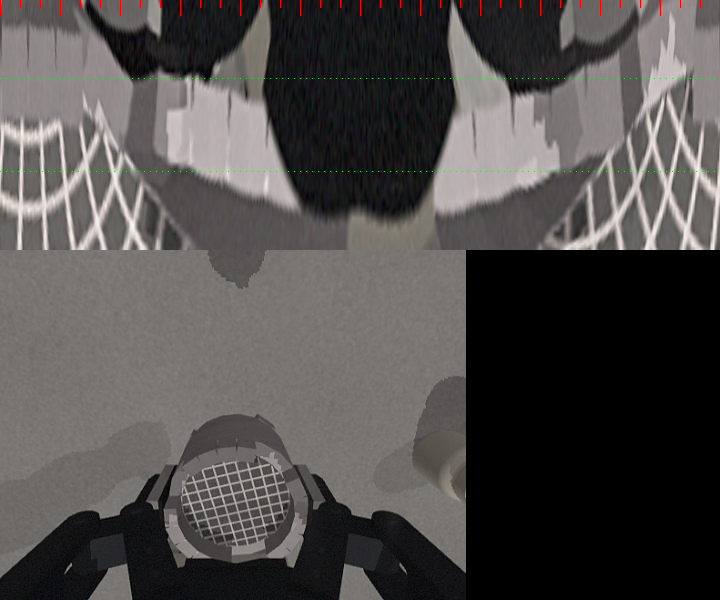

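The held sieve's rim shows its notches near columns 125 and 655 of the strip. The rim is offset by about +3.3 mm along tool x, and the pre-grasp position agrees with that. The turn within the grip is as expected (no slip).

```bash
python3 -c "
from h import *
go(.5044,-.0091,.15,96.7)
o=r.get_obs();print(rot(o['orientation'])[:,2])"
```

```text
yaw now 10.06 tcp [0.4563 0.2894 0.1899] -> move [-1.2095 -0.0194  0.158 ] [ 1.200e-03 -1.000e-04 -9.627e-01] F [ 0.5 -0.7 -2.9] j [-0.97  0.31  0.35  1.94 -0.13  0.91 -0.37] t 5.67
[ 8.37228305e-04  1.43762467e-03 -9.99998616e-01]
```

Request:
{"api": "apply_moves", "payload": {
  "rows": [
    [-0.6,-0.01,0,0,0,-0.48],
    [-0.6,-0.01,0,0,0,-0.48],
    [-0.6,-0.01,0,0,0,-0.48],
    [-0.6,-0.01,0,0,0,-0.48],
    [-0.6,-0.01,0,0,0,-0.48]
  ]
}}

```text
clock: 6.3
tcp_pos: [0.4792, 0.1405, 0.1878]
orientation: [-0.992, -2.979, 0.003]
contact_force: [0.4, -0.6, -1.4]
grip_width: 0.0612
gripper_force: 45.5
```

```bash
python3 -c "
from h import *
go(.5044,-.0091,.15,96.7)"
```

```text
yaw now 53.16 tcp [0.4792 0.1405 0.1878] -> move [-0.4396 -0.418   0.1516] [-0.0011 -0.0015 -0.4837] F [ 0.4 -0.6 -1.4] j [-0.65  0.24  0.28  2.03 -0.09  0.89  0.6 ] t 6.3
```

Request:
{"api": "apply_moves", "payload": {
  "rows": [
    [-0.44,-0.418,0.15,0,0,-0.484],
    [-0.44,-0.418,0.15,0,0,-0.484],
    [-0.44,-0.418,0.15,0,0,-0.484],
    [-0.44,-0.418,0.15,0,0,-0.484],
    [-0.44,-0.418,0.15,0,0,-0.484]
  ]
}}

```text
clock: 6.92
tcp_pos: [0.5051, -0.0086, 0.1505]
orientation: [0.185, -3.134, 0.0]
contact_force: [0.2, 0.3, -2.2]
grip_width: 0.0611
gripper_force: 45.5
```

Request:
{"api": "apply_moves", "payload": {
  "rows": [
    [0,0,0,0,0,0],
    [0,0,0,0,0,0]
  ]
}}

```text
clock: 7.18
tcp_pos: [0.5056, -0.0078, 0.1512]
orientation: [0.184, -3.135, 0.0]
contact_force: [0.2, 0.5, -2.8]
grip_width: 0.0614
gripper_force: 45.5
```

```bash
python3 -c "
from h import *
go(.5044,-.0091,.12,96.7)"
```

```text
yaw now 96.72 tcp [ 0.5056 -0.0078  0.1512] -> move [ 0.0051 -0.0047  0.125 ] [ 0.     -0.0006  0.0002] F [ 0.2  0.5 -2.8] j [-0.28  0.3   0.2   2.04 -0.08  0.8   1.66] t 7.17
```

Request:
{"api": "apply_moves", "payload": {
  "rows": [
    [0.005,-0.005,0.08,0,0,0],
    [0.005,-0.005,0.12,0,0,0],
    [0.005,-0.005,0.13,0,0,0],
    [0.005,-0.005,0.14,0,0,0],
    [0.005,-0.005,0.15,0,0,0]
  ]
}}

```text
clock: 7.8
tcp_pos: [0.5052, -0.0096, 0.1145]
orientation: [-0.187, 3.135, 0.0]
contact_force: [0.8, -0.1, -2.8]
grip_width: 0.061
gripper_force: 45.5
```

Request:
{"api": "apply_moves", "payload": {
  "rows": [
    [0,0,0.01,0,0,0],
    [0,0,0.02,0,0,0],
    [0,0,0.02,0,0,0]
  ]
}}

```text
clock: 8.18
tcp_pos: [0.5046, -0.0097, 0.1091]
orientation: [0.187, -3.136, -0.0]
contact_force: [-0.5, -1.1, -2.0]
grip_width: 0.0613
gripper_force: 45.5
```

Request:
{"api": "apply_moves", "payload": {
  "rows": [
    [0,0,0.004,0,0,0],
    [0,0,0.008,0,0,0],
    [0,0,0.008,0,0,0]
  ]
}}

```text
clock: 8.55
tcp_pos: [0.505, -0.0097, 0.1084]
orientation: [-0.186, 3.136, 0.001]
contact_force: [-4.2, 0.1, 11.7]
grip_width: 0.0613
gripper_force: 46.7
```

Contact came at TCP z = 0.1084, as predicted for seated. I release and rise.

Request:
{"api": "apply_moves", "payload": {
  "rows": [
    [0,0,-0.004,0,0,0],
    [0,0,-0.004,0,0,0],
    [0,0,-0.004,0,0,0],
    [0,0,-0.004,0,0,0]
  ],
  "claw": 1
}}

```text
clock: 9.05
tcp_pos: [0.5047, -0.0097, 0.1081]
orientation: [0.187, -3.136, 0.0]
contact_force: [0.9, 0.0, -0.6]
grip_width: 0.086
gripper_force: 0.0
```

Request:
{"api": "apply_moves", "payload": {
  "rows": [
    [0,0,-0.15,0,0,0],
    [0,0,-0.35,0,0,0],
    [0,0,-0.5,0,0,0],
    [0,0,-0.5,0,0,0],
    [0,0,-0.5,0,0,0]
  ]
}}

```text
clock: 9.68
tcp_pos: [0.5042, -0.0096, 0.2325]
orientation: [0.187, -3.135, -0.0]
contact_force: [-0.8, -0.1, 0.8]
grip_width: 0.0859
gripper_force: 0.0
```

Run:
```python
from h import *
import pickle
w=r.grab_frame("wrist"); o=r.get_obs(); pickle.dump((w,o),open("w4.pkl","wb"))
s=r.grab_frame("side")
X,Y=np.eye(3)[:2]
def sc(c,z,rr=(29.5,24)):
    pass
st=polstrip(w,np.array([.5011,-.0095,.15]),X,Y,250)
cv2.imwrite("pics/i.png",np.vstack([st,np.hstack([cv2.resize(w["pixels"],(400,300)),cv2.resize(s["pixels"][200:296,180:282],(320,300),interpolation=2)])])[:,:,::-1])
go(.51,-.316,.16,71.6)
```

```text
yaw now 96.82 tcp [ 0.5038 -0.0097  0.2318] -> move [ 0.1203 -1.2193  0.2877] [-0.0004 -0.0016  0.2802] F [-0.2  0.8 -0.4] j [-0.3   0.19  0.22  1.97 -0.05  0.99  1.64] t 9.78
```

View pics/i.png

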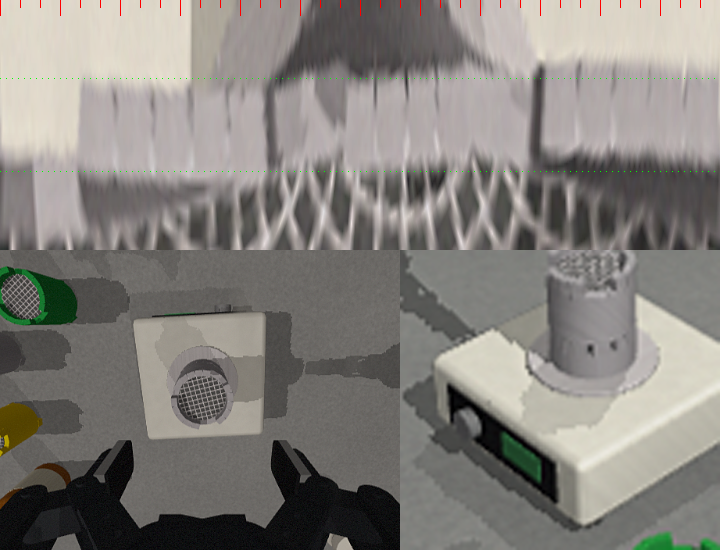

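The short sieve sits flush on the pan (side crop). Its rim is centred at about (0.5008, -0.010) and its lone notch is at about 21.5°. Next is the tall steel sieve.

Request:
{"api": "apply_moves", "payload": {
  "rows": [
    [0.12,-1.0,0.1,0,0,0.28],
    [0.12,-1.0,0.1,0,0,0.28],
    [0.12,-1.0,0.1,0,0,0.28],
    [0.12,-1.0,0.1,0,0,0.28],
    [0.12,-1.0,0.1,0,0,0.28]
  ]
}}

```text
clock: 10.4
tcp_pos: [0.502, -0.2671, 0.2066]
orientation: [-0.515, -3.096, 0.004]
contact_force: [0.1, -0.3, -0.6]
grip_width: 0.0852
gripper_force: 0.0
```

```bash
python3 -c "
from h import *
go(.51,-.316,.19,71.6)"
```

```text
yaw now 71.12 tcp [ 0.502  -0.2671  0.2066] -> move [-0.0936 -0.1747  0.0668] [-0.0021 -0.0016 -0.0054] F [ 0.1 -0.3 -0.6] j [ 0.05  0.35  0.42  1.86 -0.16  0.97  1.78] t 10.4
```

Request:
{"api": "apply_moves", "payload": {
  "rows": [
    [-0.094,-0.175,0.067,0,0,-0.005],
    [-0.094,-0.175,0.067,0,0,-0.005],
    [-0.094,-0.175,0.067,0,0,-0.005],
    [-0.094,-0.175,0.067,0,0,-0.005]
  ]
}}

```text
clock: 10.9
tcp_pos: [0.5135, -0.3087, 0.1913]
orientation: [-0.486, -3.103, -0.001]
contact_force: [0.6, -0.8, -0.5]
grip_width: 0.0855
gripper_force: 0.0
```

```bash
cat >> h.py <<'E'
def fitrim(w,z,c0,inner=True):
    "fit circle to mesh/rim via landmark-free refine: returns nothing fancy"
E
python3 - <<'E'
from h import *
import pickle
np.set_printoptions(precision=4,suppress=True)
w=r.grab_frame("wrist"); o=r.get_obs(); pickle.dump((w,o),open("w5.pkl","wb"))
l=r.landmark_of(w,"tall_mid"); print([(np.round(x["point"],1),round(x["conf"],2),onz(w,x["point"],.0455)) for x in l[:4]])
m=[(x["rect"],round(x["conf"],2)) for x in r.search_frame(w,"tall_mid")[:4]]; print(m)
print(o["tcp_pos"],proj(w,(.51,-.316,.083)))
b=min(l,key=lambda x:np.linalg.norm(onz(w,x["point"],.0455)[:2]-[.51,-.316])); c=onz(w,b["point"],.0455)
# circle fit of outer rim on the rectified rim plane, by edge scoring: mean radial brightness step at r=31
g=cv2.cvtColor(rect(w,c,.083,h=.05,n=500),6).astype("f"); g=cv2.GaussianBlur(g,(5,5),0)
X,Y=np.eye(3)[:2]
cv2.imwrite("pics/j.png",np.vstack([polstrip(w,np.array([c[0],c[1],.083]),X,Y,220),np.hstack([cv2.resize(rect(w,c,.083,h=.04,n=400),(360,360)),cv2.resize(w["pixels"],(360,270)) if 0 else cv2.resize(w["pixels"][:,64:448],(360,360))])])[:,:,::-1])
E
```

```text
[(array([247.4, 172.1]), 0.93, array([ 0.5071, -0.3181,  0.0455])), (array([293.5, 263.6]), 0.76, array([ 0.6187, -0.303 ,  0.0455])), (array([313.9,  52.1]), 0.72, array([ 0.4225, -0.2288,  0.0455]))]
[([264.5, 221.8, 64.6, 90.5], 0.96), ([273.9, 2.7, 87.5, 90.6], 0.84), ([209.5, 137.2, 70.6, 78.3], 0.56)]
[ 0.5136 -0.3089  0.1915] [249.3881 185.187 ]
```

View pics/j.png

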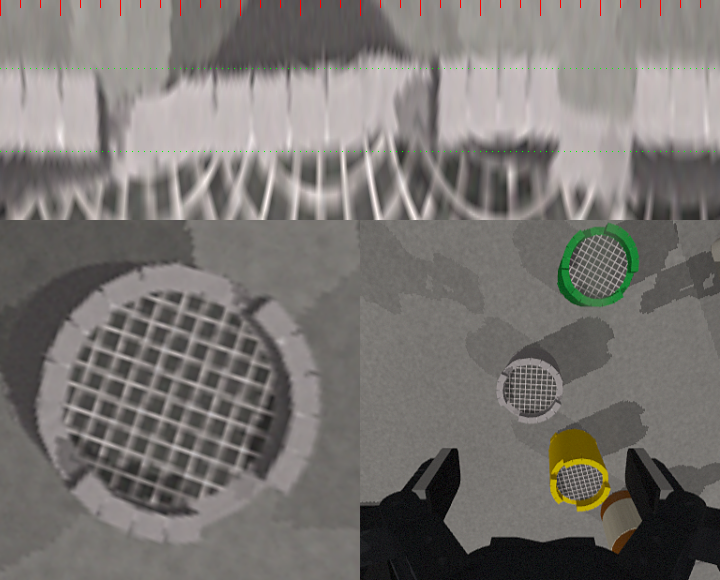

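The strip shows notches at columns 100–175, 400–437 and 558–633. The tall sieve's lone notch is therefore at about 68.6° and its centre at about (0.5074, -0.3191). Yellow and green stand 107 mm and 120 mm away, clear of the open fingers at any yaw. I'll grasp with the closing axis at 120°.

```bash
python3 -c "
from h import *
go(.5074,-.3191,.03,120)"
```

```text
yaw now 72.15 tcp [ 0.5135 -0.3094  0.1917] -> move [ 0.0117 -0.0449  0.6469] [ 2.000e-04  3.000e-04 -5.316e-01] F [ 0.3 -0.3 -0.3] j [ 0.12  0.41  0.41  1.8  -0.2   0.96  1.88] t 11.05
```

Request:
{"api": "apply_moves", "payload": {
  "rows": [
    [0.012,-0.045,0.2,0,0,-0.53],
    [0.012,-0.045,0.2,0,0,-0.53],
    [0.012,-0.045,0.2,0,0,-0.53],
    [0.012,-0.045,0.2,0,0,-0.53],
    [0.012,-0.045,0.2,0,0,-0.53]
  ]
}}

```text
clock: 11.68
tcp_pos: [0.5071, -0.3198, 0.1418]
orientation: [-0.813, 3.034, -0.0]
contact_force: [0.9, -0.4, 0.0]
grip_width: 0.0853
gripper_force: 0.0
```

Request:
{"api": "apply_moves", "payload": {
  "rows": [
    [0,0,0,0,0,0],
    [0,0,0,0,0,0]
  ]
}}

```text
clock: 11.92
tcp_pos: [0.507, -0.32, 0.1416]
orientation: [-0.805, 3.037, -0.0]
contact_force: [0.2, 0.3, 0.1]
grip_width: 0.0853
gripper_force: 0.0
```

```bash
python3 -c "
from h import *
go(.5074,-.3191,.03,120)"
```

```text
yaw now 119.69 tcp [ 0.507  -0.32    0.1416] -> move [-0.0032  0.0022  0.4464] [-0.0001  0.0001 -0.0034] F [0.2 0.3 0.1] j [ 0.31  0.46  0.2   1.84 -0.11  0.86  2.65] t 11.93
```

Request:
{"api": "apply_moves", "payload": {
  "rows": [
    [-0.003,0.002,0.15,0,0,-0.003],
    [-0.003,0.002,0.3,0,0,-0.003],
    [-0.003,0.002,0.4,0,0,-0.003],
    [-0.003,0.002,0.446,0,0,-0.003],
    [-0.003,0.002,0.446,0,0,-0.003]
  ]
}}

```text
clock: 12.55
tcp_pos: [0.5071, -0.3192, 0.0297]
orientation: [0.813, -3.034, -0.001]
contact_force: [0.1, -0.4, 0.7]
grip_width: 0.0853
gripper_force: 0.0
```

Request:
{"api": "apply_moves", "payload": {
  "rows": [
    [0,0,0,0,0,0],
    [0,0,0,0,0,0],
    [0,0,0,0,0,0],
    [0,0,0,0,0,0],
    [0,0,0,0,0,0]
  ],
  "claw": 0,
  "newtons": 45
}}

```text
clock: 13.18
tcp_pos: [0.5081, -0.3197, 0.0314]
orientation: [-0.813, 3.033, -0.002]
contact_force: [-1.4, 0.7, 5.9]
grip_width: 0.0617
gripper_force: 48.1
```

Request:
{"api": "apply_moves", "payload": {
  "rows": [
    [0,0,-0.25,0,0,0],
    [0,0,-0.5,0,0,0],
    [0,0,-0.75,0,0,0],
    [0,0,-0.85,0,0,0],
    [0,0,-0.85,0,0,0]
  ]
}}

```text
clock: 13.8
tcp_pos: [0.508, -0.3199, 0.2445]
orientation: [-0.813, 3.031, -0.004]
contact_force: [-0.7, -0.6, -4.1]
grip_width: 0.0609
gripper_force: 52.8
```

Run:
```python
from h import *
import pickle
w=r.grab_frame("wrist"); o=r.get_obs(); pickle.dump((w,o),open("w6.pkl","wb"))
print(o["moment"],[(np.round(x["point"],1),round(x["conf"],2)) for x in r.landmark_of(w,"tall_mid")[:3]])
go(.504,-.0102,.242,72.9)
```

```text
[ 0.00743999  0.06273087 -0.02431898] [(array([257.4, 260.7]), 0.93), (array([365.3, 137.6]), 0.58)]
yaw now 120.04 tcp [ 0.5063 -0.3187  0.2409] -> move [-0.61    1.0728 -0.0029] [ 0.0009 -0.0013  0.5238] F [-0.3  0.5 -3.6] j [ 0.28  0.35  0.22  1.75 -0.09  1.06  2.63] t 13.9
```

Run:
```python
from h import *
import pickle
np.set_printoptions(precision=4,suppress=True)
for f,uv,zm,zr in(("w3.pkl",(257.4,259.8),-.0167,-.0417),("w6.pkl",(257.4,260.7),-.0141,-.0516)):
    w,o=pickle.load(open(f,"rb")); T=rot(o["orientation"]); e,d=ray(w,uv); e=T.T@(e-o["tcp_pos"]); d=T.T@d
    print(f,"landmark tool xy",(e+d*(zm-e[2])/d[2])*1000)
    # outer far rim edge on the rim plane along tool +x: brightness profile at tool y=0,+-6mm
    for yy in(-.006,0,.006):
        xs=np.arange(.020,.042,.0005); uvs=np.array([proj(w,o["tcp_pos"]+T@np.array([x,yy,zr])) for x in xs]).astype("f")
        g=cv2.remap(cv2.cvtColor(w["pixels"],cv2.COLOR_RGB2GRAY),uvs[None,:,0],uvs[None,:,1],1)[0]; print(yy,list(g))
go(.5012,-.0102,.242,72.9)
```

```text
w3.pkl landmark tool xy [  1.5486  -0.9396 -16.7   ]
-0.006 [np.uint8(79), np.uint8(77), np.uint8(105), np.uint8(164), np.uint8(134), np.uint8(72), np.uint8(78), np.uint8(78), np.uint8(81), np.uint8(78), np.uint8(69), np.uint8(78), np.uint8(132), np.uint8(165), np.uint8(95), np.uint8(88), np.uint8(104), np.uint8(109), np.uint8(104), np.uint8(108), np.uint8(107), np.uint8(108), np.uint8(109), np.uint8(107), np.uint8(105), np.uint8(108), np.uint8(109), np.uint8(101), np.uint8(65), np.uint8(69), np.uint8(74), np.uint8(71), np.uint8(70), np.uint8(74), np.uint8(74), np.uint8(71), np.uint8(71), np.uint8(73), np.uint8(73), np.uint8(71), np.uint8(72), np.uint8(70), np.uint8(72), np.uint8(74)]
0 [np.uint8(70), np.uint8(75), np.uint8(77), np.uint8(73), np.uint8(70), np.uint8(93), np.uint8(153), np.uint8(150), np.uint8(148), np.uint8(161), np.uint8(171), np.uint8(178), np.uint8(165), np.uint8(135), np.uint8(111), np.uint8(124), np.uint8(125), np.uint8(114), np.uint8(113), np.uint8(111), np.uint8(113), np.uint8(105), np.uint8(105), np.uint8(105), np.uint8(93), np.uint8(88), np.uint8(71), np.uint
[... 2306 characters left out ...]
76), np.uint8(64), np.uint8(66), np.uint8(88), np.uint8(152), np.uint8(160), np.uint8(122), np.uint8(72), np.uint8(134), np.uint8(133), np.uint8(130), np.uint8(131), np.uint8(131), np.uint8(131), np.uint8(131), np.uint8(131), np.uint8(132), np.uint8(132), np.uint8(132), np.uint8(133), np.uint8(94), np.uint8(67), np.uint8(68), np.uint8(70), np.uint8(69), np.uint8(70), np.uint8(71), np.uint8(72), np.uint8(72), np.uint8(73), np.uint8(74), np.uint8(72), np.uint8(72), np.uint8(76), np.uint8(76), np.uint8(75), np.uint8(76)]
yaw now 120.04 tcp [ 0.5063 -0.3187  0.2409] -> move [-0.6003  1.0784 -0.0029] [ 0.0009 -0.0013  0.5238] F [-0.3  0.5 -3.6] j [ 0.28  0.35  0.22  1.75 -0.09  1.06  2.63] t 13.9
```

Request:
{"api": "apply_moves", "payload": {
  "rows": [
    [-0.5,0.9,0,0,0,0.45],
    [-0.5,0.9,0,0,0,0.45],
    [-0.5,0.9,0,0,0,0.45],
    [-0.5,0.9,0,0,0,0.45],
    [-0.5,0.9,0,0,0,0.45]
  ]
}}

```text
clock: 14.52
tcp_pos: [0.5012, -0.0585, 0.24]
orientation: [-0.284, -3.124, -0.0]
contact_force: [0.9, -0.1, -3.9]
grip_width: 0.0609
gripper_force: 52.7
```

Request:
{"api": "apply_moves", "payload": {
  "rows": [
    [0,0,0,0,0,0],
    [0,0,0,0,0,0]
  ]
}}

```text
clock: 14.78
tcp_pos: [0.5019, -0.0627, 0.241]
orientation: [-0.286, -3.126, 0.002]
contact_force: [-0.6, -0.3, -4.5]
grip_width: 0.0614
gripper_force: 52.7
```

```bash
python3 -c "
from h import *
go(.503,-.0105,.2,72.9)"
```

```text
yaw now 79.53 tcp [ 0.5019 -0.0627  0.241 ] -> move [0.033  0.2063 0.1637] [-0.0009 -0.0017  0.0737] F [-0.6 -0.3 -4.5] j [-0.18  0.19  0.21  1.95 -0.05  1.01  1.44] t 14.78
```

Request:
{"api": "apply_moves", "payload": {
  "rows": [
    [0.033,0.206,0.16,0,0,0.074],
    [0.033,0.206,0.16,0,0,0.074],
    [0.033,0.206,0.16,0,0,0.074],
    [0.033,0.206,0.16,0,0,0.074],
    [0.033,0.206,0.16,0,0,0.074]
  ]
}}

```text
clock: 15.4
tcp_pos: [0.5044, -0.0111, 0.203]
orientation: [0.47, 3.105, 0.0]
contact_force: [1.5, 0.3, -3.8]
grip_width: 0.0612
gripper_force: 52.5
```

Run:
```python
from h import *
import pickle
np.set_printoptions(precision=2,suppress=True,linewidth=200)
s=r.grab_frame("side"); o=r.get_obs(); pickle.dump((s,o),open("s1.pkl","wb"))
save(s,"k.png")
C=np.array([.503,-.0105]); v=C-np.array(s["eye"])[:2]; v/=np.linalg.norm(v); n=np.array([v[1],-v[0]])
print("n",n)
g=cv2.cvtColor(s["pixels"],cv2.COLOR_RGB2GRAY)
# silhouette offsets along n at heights (axis plane through C)
ts=np.arange(-.05,.0501,.0025)
for z in(.112,.120,.128,.136,.142,.182,.188,.194,.20):
    uv=np.array([proj(s,np.r_[C+n*t,z]) for t in ts]).astype("f")
    print(z,cv2.remap(g,uv[None,:,0],uv[None,:,1],1)[0])
go(.503,-.0105,.174,72.9)
```

```text
n [ 0.86 -0.51]
0.112 [126 124 128 131 136 142 144 104  83  92  98 105 111 116 121 127 131 135 138 141 144 145 144 147 147 147 145 142 140 137 125 122 191 210 208 209 200 176 149 131 126]
0.12 [128 128 129 129 128 130 129  94  80  89  95 103 109 107 116 128 133 137 142 143 146 149 151 150 143 147 146 145 142 138 126 125 182 173 141 124 124 128 127 128 130]
0.128 [128 129 129 130 130 129 131 104  79  88  93 109 114 115 121 128 129 124 118  98  93  90 110 111 130  98 100 144 141 132 130 122 119 128 129 128 129 127 128 128 129]
0.136 [127 129 129 128 128 129 128 101  81  93 105 125 140 140 139 134 131 117 105 106 114 104 112 121  99 106 130 142 140 127 124 121 122 128 126 125 126 128 129 128 129]
0.142 [130 130 129 129 130 130 130 122 111 138 139 118  82  72  70  75  74  78  95 124 129 106 117 121 105 112 139 139 118 143 145 121 119 127 126 127 128 128 127 128 130]
0.182 [125 124 122 122 125 126 126 127 103  85  91  98 105 111 117 122 126 108 107 116 133 138 138 142 147 146 143 141 139 135 131 126 118 107 114 114 113 112 113 112 113]
0.188 [124 126 126 125 125 125 126 127 101  81  91  94 103 111 115 121 124  99 102 103 104 104 105 115 103 102 128 145 140 135 132 126 117 104 117 113 113 119 123 133 129]
0.194 [122 126 126 125 123 123 123 126 107  80  90  92  95 100 109 119 123  98 101 105 110  85  45  53  57  62  76 109 152 139 132 125 118 132 169 174 179 183 187 190 192]
0.2 [124 125 126 127 127 126 128 130 113  79  89  92  96  97  99 100 100 101 101 107 115  71  25  39  35  34  31  48 134 142 132 125 117 132 168 172 177 181 186 188 190]
yaw now 72.80 tcp [ 0.5  -0.01  0.2 ] -> move [ 0.01 -0.    0.12] [ 0.  0. -0.] F [ 0.8  0.1 -4.5] j [-0.26  0.23  0.19  2.   -0.05  0.92  1.22] t 15.45
```

The side camera shows the held tall sieve about 3 mm too far along (0.86, -0.51) relative to the short one below. I correct for that, then lower.

```bash
python3 -c "
from h import *
np.set_printoptions(precision=4)
go(.5007,-.0100,.19,72.9)"
```

```text
yaw now 72.80 tcp [ 0.5044 -0.0108  0.2029] -> move [ 0.015  -0.0013  0.0517] [ 0.0002  0.0006 -0.0012] F [ 0.8  0.1 -4.5] j [-0.26  0.23  0.19  2.   -0.05  0.92  1.22] t 15.45
```

Request:
{"api": "apply_moves", "payload": {
  "rows": [
    [0.0125,0,0.03,0,0,0],
    [0.0125,0,0.05,0,0,0],
    [0.0125,0,0.06,0,0,0],
    [0.0125,0,0.06,0,0,0],
    [0.0125,0,0.06,0,0,0]
  ]
}}

```text
clock: 16.08
tcp_pos: [0.5013, -0.0089, 0.1876]
orientation: [0.468, 3.106, 0.0]
contact_force: [-1.3, -0.3, -3.9]
grip_width: 0.0613
gripper_force: 52.5
```

Run:
```python
from h import *
np.set_printoptions(precision=2,suppress=True,linewidth=200)
s=r.grab_frame("side")
C=np.array([.503,-.0105]); v=C-np.array(s["eye"])[:2]; v/=np.linalg.norm(v); n=np.array([v[1],-v[0]])
g=cv2.GaussianBlur(cv2.cvtColor(s["pixels"],cv2.COLOR_RGB2GRAY),(3,3),0).astype("f")
def edge(z,lo,hi,thr):
    ts=np.arange(lo,hi,.0002); uv=np.array([proj(s,np.r_[C+n*t,z]) for t in ts]).astype("f")
    p=cv2.remap(g,uv[None,:,0],uv[None,:,1],1)[0]; k=np.argmax(np.abs(np.gradient(p))); return ts[k]*1e3
for z in(.108,.112,.116,.12,.124,.128,.132,.164,.170,.176,.182,.188,.194):print(z,"L %.1f R %.1f"%(edge(z,-.04,-.025,0),edge(z,.024,.038,0)))
np.set_printoptions(precision=4)
go(.5015,-.0098,.174,72.9)
```

```text
0.108 L -34.0 R 28.8
0.112 L -32.6 R 27.8
0.116 L -33.6 R 29.4
0.12 L -33.0 R 27.8
0.124 L -33.2 R 32.4
0.128 L -31.4 R 24.6
0.132 L -32.4 R 31.0
0.164 L -32.4 R 24.4
0.17 L -35.2 R 24.0
0.176 L -35.4 R 24.0
0.182 L -34.6 R 24.0
0.188 L -35.0 R 24.0
0.194 L -34.6 R 30.0
yaw now 72.88 tcp [ 0.5013 -0.0089  0.1876] -> move [-0.0018 -0.003   0.0545] [ 0.0001  0.0002 -0.0002] F [ 0.2 -0.1 -4.6] j [-0.26  0.24  0.18  2.02 -0.06  0.88  1.22] t 16.12
```

Request:
{"api": "apply_moves", "payload": {
  "rows": [
    [-0.003,-0.003,0.012,0,0,0],
    [-0.003,-0.003,0.02,0,0,0],
    [-0.003,-0.003,0.028,0,0,0],
    [-0.003,-0.003,0.036,0,0,0],
    [-0.003,-0.003,0.036,0,0,0]
  ]
}}

```text
clock: 16.75
tcp_pos: [0.5014, -0.0099, 0.1782]
orientation: [-0.467, -3.106, 0.0]
contact_force: [-0.1, -1.3, -4.3]
grip_width: 0.061
gripper_force: 52.5
```

Request:
{"api": "apply_moves", "payload": {
  "rows": [
    [0,0,0.008,0,0,0],
    [0,0,0.014,0,0,0],
    [0,0,0.018,0,0,0],
    [0,0,0.02,0,0,0],
    [0,0,0.02,0,0,0]
  ]
}}

```text
clock: 17.38
tcp_pos: [0.5016, -0.0099, 0.1735]
orientation: [0.468, 3.106, 0.0]
contact_force: [0.6, -0.1, -2.9]
grip_width: 0.0613
gripper_force: 52.9
```

Request:
{"api": "apply_moves", "payload": {
  "rows": [
    [0,0,0.004,0,0,0],
    [0,0,0.008,0,0,0],
    [0,0,0.008,0,0,0]
  ]
}}

```text
clock: 17.75
tcp_pos: [0.5019, -0.01, 0.1734]
orientation: [0.468, 3.106, 0.001]
contact_force: [-7.3, -0.1, 15.8]
grip_width: 0.0612
gripper_force: 55.0
```

Contact came at z = 0.1734, exactly the seated height. I relax, release and rise.

Request:
{"api": "apply_moves", "payload": {
  "rows": [
    [0,0,-0.006,0,0,0],
    [0,0,-0.006,0,0,0],
    [0,0,-0.006,0,0,0],
    [0,0,-0.006,0,0,0]
  ],
  "claw": 1
}}

```text
clock: 18.25
tcp_pos: [0.5016, -0.0099, 0.1728]
orientation: [-0.468, -3.106, 0.0]
contact_force: [0.6, -0.5, -0.2]
grip_width: 0.0858
gripper_force: 0.0
```

Request:
{"api": "apply_moves", "payload": {
  "rows": [
    [0,0,-0.15,0,0,0],
    [0,0,-0.35,0,0,0],
    [0,0,-0.5,0,0,0],
    [0,0,-0.5,0,0,0],
    [0,0,-0.5,0,0,0]
  ]
}}

```text
clock: 18.88
tcp_pos: [0.5011, -0.0099, 0.2973]
orientation: [-0.467, -3.106, 0.0]
contact_force: [0.3, 0.7, -0.8]
grip_width: 0.0853
gripper_force: 0.0
```

Run:
```python
from h import *
np.set_printoptions(precision=4,suppress=True)
o=r.get_obs();print(o["tcp_pos"],o["contact_force"],o["grip_width"])
s=r.grab_frame("side");t=r.grab_frame("top")
a=[x["point"] for x in r.landmark_of(s,"tall_mid")];b=[x["point"] for x in r.landmark_of(s,"short_mid")]
print("side tall",a,"expected",proj(s,(.501,-.01,.1875)));print("side short",b,"expected",proj(s,(.501,-.01,.125)))
for p,n in((s,"side"),(t,"top")):
  for k in("reagent","sample_jar","brush"):print(n,k,[np.round(x["point"],1) for x in r.landmark_of(p,k)[:1]])
# silhouette tilt/height of stack in side view
m=max(r.outline_of(s,"tall_mid"),key=lambda x:-np.linalg.norm(np.array(x["rect"][:2])+np.array(x["rect"][2:])/2-proj(s,(.501,-.01,.1875))))
print(m["rect"],m["conf"], "expect rim top px",proj(s,(.501,-.01,.225)))
ys,xs=np.nonzero(m["pixels"]); print([(y,(xs[ys==y].min()+xs[ys==y].max())/2,np.ptp(xs[ys==y])) for y in range(ys.min()+2,ys.max(),6)], [np.round(proj(s,(.501,-.01,z)),1) for z in(.225,.15)])
```

```text
[ 0.5011 -0.0099  0.2973] [ 0.2506  0.6824 -0.8228] 0.0853396717727839
side tall [[370.0, 298.9], [267.6, 318.9], [241.4, 188.1]] expected [239.7624 188.4534]
side short [[241.5, 213.8]] expected [240.4617 213.2821]
side reagent [array([394.6, 282.2])]
side sample_jar [array([263.5, 180.5])]
side brush [array([136.7, 180.4])]
top reagent [array([356.1, 152.9])]
top sample_jar [array([202.2, 147.7])]
top brush [array([135.3, 232.8])]
[224.9, 162.8, 27.9, 50.0] 0.57 expect rim top px [239.3189 172.7099]
[(167, np.float64(236.0), np.int64(14)), (173, np.float64(240.0), np.int64(28)), (179, np.float64(239.5), np.int64(29)), (185, np.float64(240.0), np.int64(28)), (191, np.float64(240.0), np.int64(28)), (197, np.float64(240.0), np.int64(28)), (203, np.float64(240.0), np.int64(28)), (209, np.float64(242.0), np.int64(10))] [array([239.3, 172.7]), array([240.2, 203.6])]
```

The stack is upright, both heights match seated, and the bystanders haven't moved.

```bash
python3 -c "
from bench import r
print(r.hand_in())"
```

```text
the job is handed in; nothing more can be done
None
```

The job is handed in at about 19 s: the short sieve is on the pan and the tall steel sieve on top, both at seated height and upright, with the gripper clear and nothing else moved.

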